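# Press the green button under a push-latch cover

### The job

The grey logger on the worktop has a blue flap on top that is held shut by a push latch. Press the flap's front end down and let go so that it pops open, press the green button in the bay underneath fully down (leave the red one alone), then push the flap down again from its outer side until it latches flush and stays shut. Only push with the fingers: do not pinch anything, do not reach under the flap to touch its white inner side, and leave everything else on the worktop where it stands.

Things in the scene. Friction and masses are not known exactly. Their poses are not given: they have to be found in the camera images.
- logger: Light grey box fixed to the worktop, 175 (x) x 156 (y) x 74 mm high. Origin at worktop height, 80 mm behind its front face and 95 mm before its rear; x points to its rear (away from the robot, within 0.3 rad), y left, z up. The blue flap on top lies flush in the rim and covers a bay 124 mm wide, floor 26 mm high, with a dark ledge 51 mm high along its front 30 mm.
- cover (a joint): Flap angle, rad: 0 latched flush (as at the start), 1.3 fully open, -0.063 pressed in. A spring (0.28 N m shut, 0.12 open) opens it in about 1 s. Push-push latch: pressed in to the firm stop (thumb pad 7 mm below flush; up to 7 N on the way, so press to 10 N or more) and released, it springs open; pushed down from open to that stop and released, it rises to 0 and stays; pressed again, it reopens. A shorter press may not count.
- cover_hinge (a point): Middle of the flap's hinge line, which runs along the logger's y: 60 mm behind the logger's origin, 71 mm above the worktop. Axes as the logger's. A fixed deck, 31 mm deep and 74 mm high, lies behind it with a dark display and three dummy keys.
- cover_press (a point): Centre of the light thumb pad (26 x 50 mm) on the flap's outer (upper) face, where to press: 105 mm from the hinge line, moving with the flap (shut, it lies on the logger's -x side of the hinge). Its x points along the flap to the hinge, y along the hinge line, z out of the outer face. The flap follows a finger that is withdrawn until it is latched or fully open.
- cover_edge (a point): Middle of the flap's front edge on its outer face, 128 mm from the hinge line, moving with the flap; axes as cover_press. The flap is 120 mm wide and 6 mm thick with its liner. Fully open, it leans to the front, with this edge about 195 mm above the worktop and 32 mm in front of the hinge line.
- cover_liner: White panel on the flap's inner (lower) face, 108 x 106 mm, 6 mm or more inside the flap's edges; not to be touched. A small steel latch pin hangs from the flap beside it. Origin on the hinge line; axes as cover_press.
- green_button (a joint): Travel of the green button in m: 0 up, 0.006 fully down. Spring, 1.5 N to start and 5 N at the bottom; springs back.
- green_button_top (a point): Centre of the top of the green button, 22 mm across, 48 mm above the worktop when up, on a black collar 38 mm across and 38 mm high. It stands 20 mm in front of the logger's origin and 27 mm to the left or the right of its middle line, the red one on the other side. z up.
- red_button (a joint): Travel of the red button in m, as the green one; to be left alone.
- red_button_top (a point): Centre of the top of the red button, same size and height.
- vial: Bystander, to be left alone: small capped clear glass vial with green content and white cap, 27 mm across, 69 tall. Origin at the centre of its underside.
- petri_dish: Bystander, to be left alone: clear round dish, 58 mm across, 15 high. Origin at the centre of its underside.
- beaker: Bystander, to be left alone: small clear beaker, 49 mm across, 58 tall. Origin at the centre of its underside.
- tape_roll: Bystander, to be left alone: roll of cream tape lying flat, 82 mm across, 20 high. Origin at the centre of its underside.
- remote: Bystander, to be left alone: white hand-held remote control lying flat, 150x48x20 mm. Origin at the centre of its underside.
- stopper: Bystander, to be left alone: dark red rubber stopper, 32 mm across, 27 high. Origin at the centre of its underside.
- timer: Bystander, to be left alone: small white kitchen-style timer, 58x62x16 mm. Origin at the centre of its underside.

How it is judged (in metres and radians):
On the way, in this order (a step that is already met when the one before it is completed fails the run):
1. the flap has sprung open (past 1.15 rad), no button pressed before (value of joint cover above 1.15 rad and value of joint green_button below 0.002 m), for 0.2 s.
2. the green button is pressed fully down (at least 4.5 of 6 mm) with the flap open (value of joint green_button above 0.0045 m and value of joint cover above 0.9 rad), for 0.1 s.
3. the flap is shut and nothing touches it (value of joint cover between -0.03 and 0.03 rad and contact force between each of the arm, the fingers and logger below 0.2 N), for 0.3 s.
At the end, for the whole second after the job is handed in: The flap is latched flush (within 0.03 rad of 0), at rest and untouched, after the green button was pressed at least 4.5 mm with the flap open; both buttons are up; bystanders within 30 mm of their starts (value of joint cover between -0.03 and 0.03 rad and velocity of joint cover between -0.05 and 0.05 rad/s and value of joint each of green_button, red_button below 0.0015 m and distance of each of vial, petri_dish, beaker, tape_roll, remote, stopper, timer from where it was at the start of the episode below 0.03 m).
It fails at once if the red button is pressed more than 2 mm (value of joint red_button above 0.002 m).
It fails at once if the flap's inner side is touched with more than 2 N (flap pinched or pulled) (contact force between the fingers and cover_liner above 2 N).
It fails at once if a bystander is lifted or moved more than 30 mm (distance of any of vial, petri_dish, beaker, tape_roll, remote, stopper, timer from where it was at the start of the episode above 0.03 m).
It also fails if it takes over 58 s, if anything falls off the work surface, if the arm or the gripper's body presses on something with over 40 N, if the wrist force passes 120 N, or if a joint passes its speed limit or range.

### The arm

A 6-joint arm with a two-finger parallel gripper is mounted at the origin on a cart in front of the work surface, level with it; the furniture and walls round the work are solid. World frame = base frame: x ahead of the robot, y to its left, z up, the work surface at z = 0. Lengths are in mm, angles in rad, forces in N, time in s.
With the tool pointing down it reaches from about 300 to 850 mm from the base axis. Payload 4.2 kg.
Tool frame: the origin (TCP) lies at the very end of the fingers, on their centre line; the grasp point (between the pads) lies 19 mm behind it; z points along the fingers, x is the direction in which the jaws open and shut, and the axes are right-handed (so a half turn about z gives the same grasp; the last joint's range is limited). The gripper opens to 91 mm and grips with 3 to 60 N. Pads are 32 mm wide; open, the fingers measure 118 mm over their backs; the gripper's body (76 mm by 178 mm) begins 60 mm behind the grasp point.
Start: joints at [-1.315, 0.32, 1.565, -0, 1.257, -0.02], TCP at [156.585, -553.285, 213.976] pointing down, gripper open.
Joint ranges: [-3.11, 3.11], [-0.84, 2.01], [0.21, 2.61], [-1.34, 4.49], [0.05, 2.63], [-2.56, 2.56]. Speed limits (rad/s): [2.57, 2.57, 3.14, 3.14, 3.14, 3.14].

### API

Orientations are given as a 3x3 rotation matrix whose columns are the frame's x, y, z axes.
In Python, from cell import manip gives the robot as it stands. The module is installed in compiled form; this text tells all that it offers.
- The arm moves only by the tool servo_tool, never from a script. Its argument "targets" is a list of rows, each an object of numbers: "tx", "ty", "tz": the shift along the tool's x, y, z in units of 0.2 m (1.0 is 0.2 m); "wx", "wy", "wz": the turn, a rotation vector about the tool's x, y, z in units of 45 degrees (1.0 is 45 degrees); "fingers": the gripper command: -1 is shut, 1 is fully open, values between are in proportion. In form: [{"tx": .., "ty": .., "tz": .., "wx": .., "wy": .., "wz": .., "fingers": ..}, ...]. A call has 1 to 12 rows; each row is the pose to reach, as a shift and turn from the pose measured when the call began, along the tool's axes at that moment; what a row does not reach only later rows make up. A row lasts 1/12 s, in which the tool goes at most 41.7 mm and 7.16 degrees, less where a joint would pass 70% of its speed; a pose out of reach is approached as far as the arm can. A call with a number of a shift or a turn outside -1 to 1 is refused whole. A call with a gripper value outside its range is refused whole. The fingers move at their own pace and stop on an object; "force" is the grip in N (left out, the last holds). Time passes only in rows, so rows that repeat a pose let the fingers close. It gives the time, the measured TCP pose, the force and the opening at its end, in the units of the state.
- manip.get_state(): the state, without advancing time (a new reading comes with each control period).
- manip.grab_frame(name): name is "side" or "top"; returns (picture, depth): 384x512x3 uint8, blue, green, red; 384x512 float32, mm along the optical axis (not along the pixel's ray), 0 where there is no reading.
- manip.get_calibration(name): a dict with "K" (3x3 intrinsics, pixels), "world_to_cam" (4x4, takes a point from world to camera coordinates). Camera axes: x right, y down, z forward; pixel columns grow to the right and rows downward; lengths in mm; the calibration is good to about 2 mm. A picture is of the moment at which its call begins. get_calibration takes no time and is no camera call.
- manip.sign_off(): hands the job in, once; it reports no verdict.
The state is a dict: "time_s": time; "qpos": joint angles; "qd": joint speeds; "joint_efforts": joint torques, N m; "tcp_pos": TCP position; "orientation": TCP orientation; "contact_force": force on the tool from outside, world axes, zero at the start; "ft_torque": the same for the moment, N m; "opening": opening from 0.0 (shut) to 1.0 (fully open).
Only numpy, scipy, OpenCV 4.12 (cv2) and the standard library are available. Lean on these libraries where they do the work, as an engineer would, in place of code of your own. Each camera call takes 0.05 s, during which the arm holds its last target.

## Working session

There is one attempt and no reset: what is moved stays moved. The work goes in short steps, Python scripts to look and compute and a tool call to move; the robot and the scene stay as the last step left them, time stands still between calls to the robot, and variables do not carry over. Pictures are saved under pics/ and viewed, and the job is handed in when it is done.

Besides the shell and the picture viewer there is one more tool, called after "Request:" as a command line: name --argument value ..., lists and objects as JSON in quotes. servo_tool: Moves the arm, as the interface text tells. Its arguments: {"type":"object","properties":{"targets":{"type":"array","items":{"type":"object","properties":{"tx":{"type":"number"},"ty":{"type":"number"},"tz":{"type":"number"},"wx":{"type":"number"},"wy":{"type":"number"},"wz":{"type":"number"},"fingers":{"type":"number"}}}},"force":{"type":"number"}},"required":["targets"]}

```bash
mkdir -p pics; python3 - <<'E'
from cell import manip
import cv2,numpy as np
s=manip.get_state();print(s)
for n in("side","top"):
    p,d=manip.grab_frame(n);cv2.imwrite(f"pics/{n}0.png",p);np.save(f"{n}0.npy",d)
    c=manip.get_calibration(n);print(n,c)
E
```

```text
{'time_s': 0.0, 'qpos': array([-1.31498676e+00,  3.20294753e-01,  1.56566506e+00, -3.44943807e-05,
        1.25737883e+00, -2.00091393e-02]), 'qd': array([ 0.00089599,  0.00090966,  0.00010716, -0.00176316,  0.0010325 ,
       -0.00016161]), 'joint_efforts': array([-2.27105964e-03, -4.12461734e+01, -2.31975228e+01,  7.23268348e-02,
        4.58121684e-02, -1.53361298e-04]), 'tcp_pos': array([ 156.45220133, -552.79128097,  213.12405745]), 'orientation': array([[ 2.72344639e-01, -9.62199654e-01, -4.73531105e-04],
       [-9.62198185e-01, -2.72345051e-01,  1.68086778e-03],
       [-1.74629424e-03, -2.14455797e-06, -9.99998475e-01]]), 'contact_force': array([ 0.77320878, -0.00588067, -0.16425646]), 'ft_torque': array([-0.01753098, -0.00623137, -0.01274364]), 'opening': 0.9992208382850227}
side {'K': array([[464.23475559,   0.        , 263.99207238],
       [  0.        , 464.23475559, 178.84646481],
       [  0.        ,   0.        ,   1.        ]]), 'world_to_cam': array([[-8.16447962e-01, -5.77268138e-01,  1.31993046e-02,
         4.80510915e+02],
       [-2.20573016e-01,  2.90674565e-01, -9.31050934e-01,
         2.14570284e+02],
       [ 5.33629337e-01, -7.63066048e-01, -3.64650430e-01,
         1.15975130e+03],
       [ 0.00000000e+00,  0.00000000e+00,  0.00000000e+00,
         1.00000000e+00]])}
top {'K': array([[489.09889808,   0.        , 258.03247413],
       [  0.        , 489.09889808, 196.73005689],
       [  0.        ,   0.        ,   1.        ]]), 'world_to_cam': array([[ 2.70280225e-01, -9.62773756e-01,  3.91081627e-03,
        -1.68410994e+02],
       [-9.41522273e-01, -2.65158817e-01, -2.07910103e-01,
         5.75764036e+02],
       [ 2.01207378e-01,  5.25118688e-02, -9.78140120e-01,
         1.55304518e+03],
       [ 0.00000000e+00,  0.00000000e+00,  0.00000000e+00,
         1.00000000e+00]])}
```

View pics/side0.png

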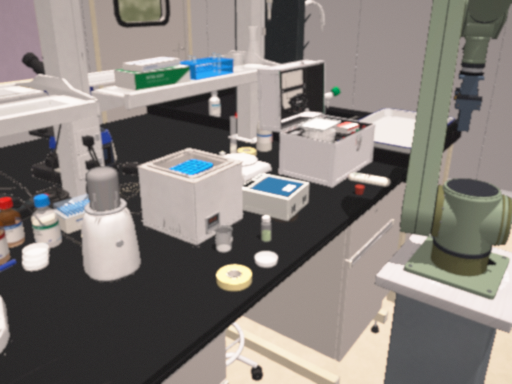

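View pics/top0.png

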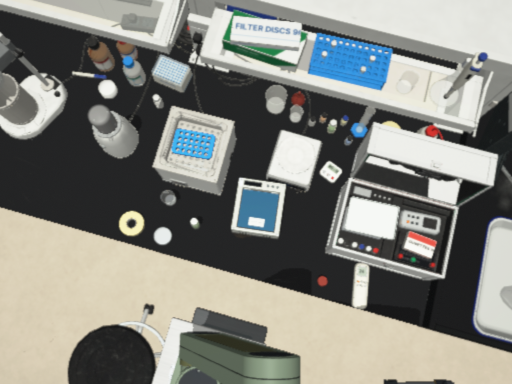

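```bash
python3 - <<'E'
import cv2
p=cv2.imread("pics/top0.png")[160:250,150:320];cv2.imwrite("pics/topc.png",cv2.resize(p,None,fx=4.7,fy=4.7,interpolation=2))
p=cv2.imread("pics/side0.png")[160:230,210:330];cv2.imwrite("pics/sidec.png",cv2.resize(p,None,fx=6,fy=6,interpolation=2))
E
```

```text
(no output)
```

View pics/topc.png

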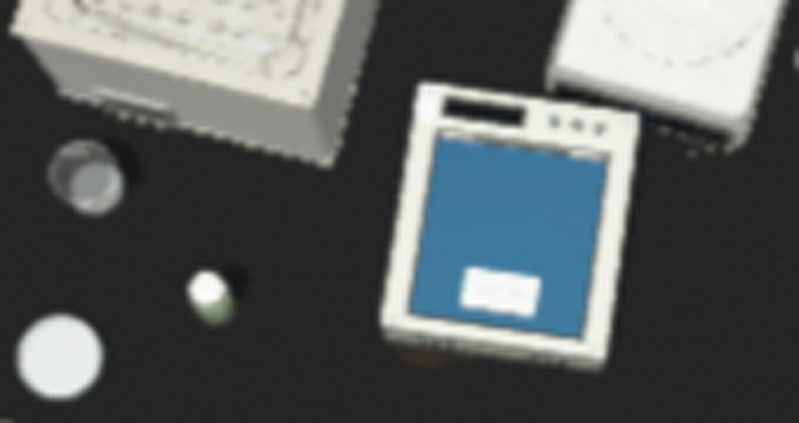

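View pics/sidec.png

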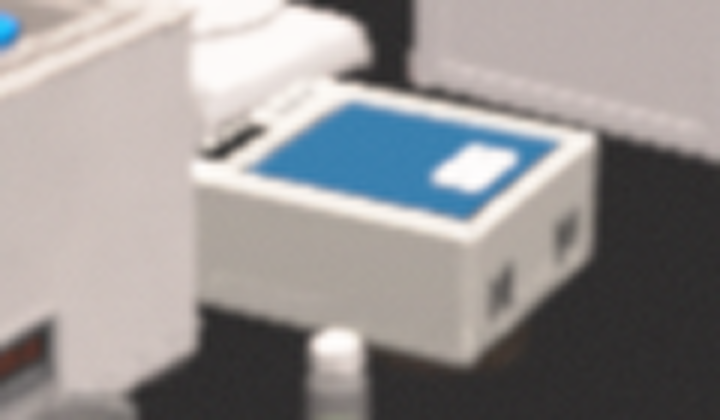

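```bash
cat > h.py <<'E'
from cell import manip
import numpy as np,cv2
def ray(n,u,v,z):
    c=manip.get_calibration(n);W=c["world_to_cam"];R=W[:3,:3];o=-R.T@W[:3,3]
    d=R.T@np.linalg.inv(c["K"])@[u,v,1];return o+d*(z-o[2])/d[2]
def proj(n,P):
    c=manip.get_calibration(n);W=c["world_to_cam"];q=c["K"]@(W[:3,:3]@P+W[:3,3]);return q[:2]/q[2]
def crop(n,img,x0,y0,w,h,f,name):
    cv2.imwrite(name,cv2.resize(img[y0:y0+h,x0:x0+w],None,fx=f,fy=f,interpolation=2))
E
python3 - <<'E'
from h import *
f=lambda u,v:(150+(u+.5)/4.7-.5,160+(v+.5)/4.7-.5)
g=lambda u,v:(210+(u+.5)/6-.5,160+(v+.5)/6-.5)
for nm,pts in dict(blue=[(437,133),(610,155),(583,338),(410,313)],pad=[(465,268),(541,279),(535,316),(460,305)],rim=[(420,85),(638,118),(608,350),(383,323)]).items():
    P=np.array([ray("top",*f(*p),74) for p in pts]);print(nm,P.round(1).tolist(),P.mean(0).round(1))
    x=(P[0]+P[1]-P[2]-P[3])/2; y=(P[0]+P[3]-P[1]-P[2])/2
    print(np.linalg.norm(x),np.linalg.norm(y),np.arctan2(x[1],x[0]),np.arctan2(-y[0],y[1]))
for p in [(347,103),(560,147),(475,216),(248,168)]: print(ray("side",*g(*p),74).round(1))
for p in [(475,145),(520,152),(490,192),(432,182)]: print('pad',ray("side",*g(*p),74).round(1))
for p in [(600,135),(470,240)]: print('rim',ray("side",*g(*p),74).round(1))
d=np.load("top0.npy");print(d[205:240:6,240:285:6])
E
```

```text
blue [[611.9, 49.9, 74.0], [629.5, -70.6, 74.0], [500.4, -86.4, 74.0], [484.9, 32.6, 74.0]] [556.7 -18.7  74. ]
129.14197343871595 120.91155814947099 0.12832450754384694 0.13729215538156248
pad [[525.3, 4.8, 74.0], [532.1, -47.7, 74.0], [506.2, -50.7, 74.0], [499.5, 1.1, 74.0]] [515.8 -23.1  74. ]
26.04819910518204 52.56221375083663 0.12860106670405957 0.12801901235532354
rim [[641.9, 70.9, 74.0], [660.4, -82.6, 74.0], [497.0, -105.1, 74.0], [473.2, 48.5, 74.0]] [568.2 -17.1  74. ]
167.563008932514 155.01122819776145 0.13449596621688295 0.13703716729570045
[616.3 -56.8  74. ]
[491.6 -71.8  74. ]
[478.6  31.2  74. ]
[604.  49.  74.]
pad [528.5 -47.4  74. ]
pad [504.6 -53.3  74. ]
pad [488.7   1.2  74. ]
pad [519.    7.9  74. ]
rim [483.4 -99.1  74. ]
rim [464.9  57.1  74. ]
[[1612.3096 1595.5433 1601.1523 1600.8083 1598.4694 1597.6608 1593.4473
  1600.4796]
 [1593.4436 1587.6562 1591.1382 1593.0997 1590.1959 1597.554  1589.5245
  1588.3585]
 [1588.2716 1582.857  1588.1548 1586.4412 1597.9792 1584.4962 1640.0398
  1665.8394]
 [1585.247  1578.6172 1582.6897 1585.5107 1588.8513 1584.1288 1588.2423
  1665.4554]
 [1580.1147 1579.646  1586.1493 1599.699  1583.4055 1578.472  1576.0604
  1652.4774]
 [1649.6467 1652.2589 1651.7584 1638.2899 1608.0115 1593.4888 1580.6246
  1651.9971]]
```

```bash
python3 - <<'E'
from h import *
W=np.full((26,30),0.)
for n in("top","side"):
    d=np.load(n+"0.npy");c=manip.get_calibration(n);K=c["K"];M=c["world_to_cam"]
    v,u=np.mgrid[:384,:512];X=np.stack([(u-K[0,2])*d/K[0,0],(v-K[1,2])*d/K[1,1],d],-1)[d>0]
    P=(X-M[:3,3])@M[:3,:3]
    i=((P[:,0]-300)//25).astype(int);j=((P[:,1]+350)//25).astype(int)
    ok=(i>=0)&(i<26)&(j>=0)&(j<30)&(P[:,2]<900);np.maximum.at(W,(i[ok],j[ok]),P[ok,2])
print("y   ",*[f"{-350+25*j:4d}" for j in range(30)])
for i in range(26):print(300+25*i,*[f"{int(x):4d}" for x in W[i]])
E
```

```text
y    -350 -325 -300 -275 -250 -225 -200 -175 -150 -125 -100  -75  -50  -25    0   25   50   75  100  125  150  175  200  225  250  275  300  325  350  375
300    0    0    0    0    0    0    0    0    0    0    0    0    0    0    0    0    0    0    0    0    0    0    0    0    0    0    0    0    0    0
325    2    3    4    3    5    5    2    2    7    3    8    3    7    3    1    2    7    3    1    0    2    5    3    4    4   10    2    4    5    6
350    5    7    4    7    7    6    7    8   12    7    7    8    5    7    6    5    5    5    3    7    2    6    8   10   19   16   10    5   21   27
375    5    4   31   32    6    6    7    7    9    7    5    6    8    5    7    6    6    5    6    7    5    7    7   18   21   19    8   22   25   23
400    7    6   30   27    5    7   11    7    5    4    5    6    8   12    7   10    5    6    6    6    6    7    6   19   20   20    7   22   24   23
425    5    4    6    7    7    9    8    8    5    9    5    6    8    7    9    5    6    5    5    5   48   67    8    7    7    6    7   18   27   26
450    5    6    7   
[... 2358 characters left out ...]
  85    5    5    6    4    7   10    0    0    0    0   17    8    2    0    0    8
850    0    0    8    7    9    7    7    4    6    9   30    6    5    3    3    7    9    5    6   12    9    4    4    9    9    9    9   10    9    5
875  693  693  693  691  692  693  693  693  693  693  694  693  695  694  693  693  691  687  675  666  660  646  364  363  357    8    5  362  359  356
900  693  692  693  692  693  692  693  692  692  693  692  693  694  692  692  692  410  412  406  423  432  380  360  362  358    8    9  367  366  359
925  691  690  691  691  691  690  692  691  690  691  690  690  689  428  430  429  431  432  431  432  432  409  362  354  349    6   11  367  367  358
```

```bash
cat >> h.py <<'E'
from scipy.spatial.transform import Rotation as Ro
YAW=0.132; xh=np.array([np.cos(YAW),np.sin(YAW),0]);yh=np.array([-np.sin(YAW),np.cos(YAW),0]);zh=np.array([0,0,1.])
ORG=np.array([559.5,-17.4,0])
def L(x,y,z):return ORG+x*xh+y*yh+z*zh
def Rt(t): # tilt t: tool z = (sin t,0,-cos t) in logger
    X=-yh; Z=np.sin(t)*xh-np.cos(t)*zh; return np.stack([X,np.cross(Z,X),Z],1)
def rel(P,R):
    s=manip.get_state();R0=s["orientation"];t=R0.T@(P-s["tcp_pos"])/200;w=Ro.from_matrix(R0.T@R).as_rotvec()/(np.pi/4)
    print("t",t.round(3),"w",w.round(3))
def st():
    s=manip.get_state();p=s["tcp_pos"]-ORG
    print(round(s["time_s"],2),"tcp",s["tcp_pos"].round(1),"L",np.round([p@xh,p@yh,p[2]],1),"F",s["contact_force"].round(1),"q",s["qpos"].round(2),"op",round(s["opening"],2))
E
python3 - <<'E'
from h import *
rel(L(-45,0,170),Rt(0))
E
```

```text
t [-2.059 -2.445  0.219] w [0.    0.002 0.183]
```

Request:
servo_tool --targets '[{"tx":-0.7,"ty":-0.82,"tz":0,"wz":0.09,"fingers":-1},{"tx":-0.7,"ty":-0.82,"tz":0,"wz":0.18,"fingers":-1},{"tx":-0.7,"ty":-0.82,"tz":0,"wz":0.18,"fingers":-1},{"tx":-0.7,"ty":-0.82,"tz":0,"wz":0.18,"fingers":-1},{"tx":-0.7,"ty":-0.82,"tz":0,"wz":0.18,"fingers":-1},{"tx":-0.7,"ty":-0.82,"tz":0,"wz":0.18,"fingers":-1},{"tx":-0.7,"ty":-0.82,"tz":0,"wz":0.18,"fingers":-1}]' --force 10

```text
$.targets[0]: bad value
```

```bash
python3 -c "
from h import *
st();rel(L(-45,0,170),Rt(0))"
```

```text
0.1 tcp [ 156.5 -552.8  213.2] L [-470.  -477.7  213.2] F [0.1 0.1 0.2] q [-1.32  0.32  1.57  0.    1.26 -0.02] op 1.0
t [-2.059 -2.445  0.219] w [0.    0.002 0.183]
```

Request:
servo_tool --targets '[{"tx":-0.7,"ty":-0.82,"tz":0,"wx":0,"wy":0,"wz":0.09,"fingers":-1},{"tx":-0.7,"ty":-0.82,"tz":0,"wx":0,"wy":0,"wz":0.18,"fingers":-1},{"tx":-0.7,"ty":-0.82,"tz":0,"wx":0,"wy":0,"wz":0.18,"fingers":-1},{"tx":-0.7,"ty":-0.82,"tz":0,"wx":0,"wy":0,"wz":0.18,"fingers":-1},{"tx":-0.7,"ty":-0.82,"tz":0,"wx":0,"wy":0,"wz":0.18,"fingers":-1},{"tx":-0.7,"ty":-0.82,"tz":0,"wx":0,"wy":0,"wz":0.18,"fingers":-1},{"tx":-0.7,"ty":-0.82,"tz":0,"wx":0,"wy":0,"wz":0.18,"fingers":-1}]' --force 10

```text
time_s: 0.68
tcp_pos: [277.0, -371.4, 213.4]
orientation: [[0.138, -0.99, -0.001], [-0.99, -0.138, 0.002], [-0.002, 0.0, -1.0]]
contact_force: [-0.6, -1.5, 0.8]
opening: 0.519
```

```bash
python3 -c "
from h import *
st();rel(L(-45,0,170),Rt(0))"
```

```text
0.68 tcp [ 277.  -371.4  213.4] L [-326.6 -313.8  213.4] F [-0.6 -1.5  0.8] q [-0.96  0.14  1.8   0.    1.2   0.48] op 0.52
t [-1.559 -1.418  0.22 ] w [0.    0.003 0.008]
```

Request:
servo_tool --targets '[{"tx":-0.8,"ty":-0.72,"tz":0,"wx":0,"wy":0,"wz":0.01,"fingers":-1},{"tx":-0.8,"ty":-0.72,"tz":0,"wx":0,"wy":0,"wz":0.01,"fingers":-1},{"tx":-0.8,"ty":-0.72,"tz":0,"wx":0,"wy":0,"wz":0.01,"fingers":-1},{"tx":-0.8,"ty":-0.72,"tz":0,"wx":0,"wy":0,"wz":0.01,"fingers":-1},{"tx":-0.8,"ty":-0.72,"tz":0,"wx":0,"wy":0,"wz":0.01,"fingers":-1},{"tx":-0.8,"ty":-0.72,"tz":0,"wx":0,"wy":0,"wz":0.01,"fingers":-1},{"tx":-0.8,"ty":-0.72,"tz":0,"wx":0,"wy":0,"wz":0.01,"fingers":-1}]'

```text
time_s: 1.27
tcp_pos: [398.8, -192.5, 213.5]
orientation: [[0.134, -0.991, -0.001], [-0.991, -0.134, 0.002], [-0.002, 0.0, -1.0]]
contact_force: [-0.8, 0.8, -0.1]
opening: 0.017
```

```bash
python3 -c "
from h import *
st();rel(L(-45,0,150),Rt(0))"
```

```text
1.27 tcp [ 398.8 -192.5  213.5] L [-182.4 -152.5  213.5] F [-0.8  0.8 -0.1] q [-0.48  0.11  1.84  0.    1.19  0.96] op 0.02
t [-0.76  -0.689  0.319] w [0.    0.002 0.003]
```

Request:
servo_tool --targets '[{"tx":-0.76,"ty":-0.69,"tz":0.32,"wx":0,"wy":0,"wz":0,"fingers":-1},{"tx":-0.76,"ty":-0.69,"tz":0.32,"wx":0,"wy":0,"wz":0,"fingers":-1},{"tx":-0.76,"ty":-0.69,"tz":0.32,"wx":0,"wy":0,"wz":0,"fingers":-1},{"tx":-0.76,"ty":-0.69,"tz":0.32,"wx":0,"wy":0,"wz":0,"fingers":-1},{"tx":-0.76,"ty":-0.69,"tz":0.32,"wx":0,"wy":0,"wz":0,"fingers":-1},{"tx":-0.76,"ty":-0.69,"tz":0.32,"wx":0,"wy":0,"wz":0,"fingers":-1},{"tx":-0.76,"ty":-0.69,"tz":0.32,"wx":0,"wy":0,"wz":0,"fingers":-1},{"tx":-0.76,"ty":-0.69,"tz":0.32,"wx":0,"wy":0,"wz":0,"fingers":-1}]'

```text
time_s: 1.93
tcp_pos: [514.8, -25.3, 149.4]
orientation: [[0.133, -0.991, -0.002], [-0.991, -0.133, 0.0], [-0.001, 0.002, -1.0]]
contact_force: [-0.5, -0.3, 0.3]
opening: 0.002
```

```bash
python3 -c "
from h import *
st();rel(L(-45,0,80),Rt(0))
p,d=manip.grab_frame('side');crop('side',p,190,110,140,105,5.5,'pics/s1.png')"
```

```text
1.93 tcp [514.8 -25.3 149.4] L [-45.3  -2.  149.4] F [-0.5 -0.3  0.3] q [-0.07  0.28  1.8   0.    1.07  1.37] op 0.0
t [-0.01  -0.002  0.347] w [0.003 0.001 0.002]
```

View pics/s1.png

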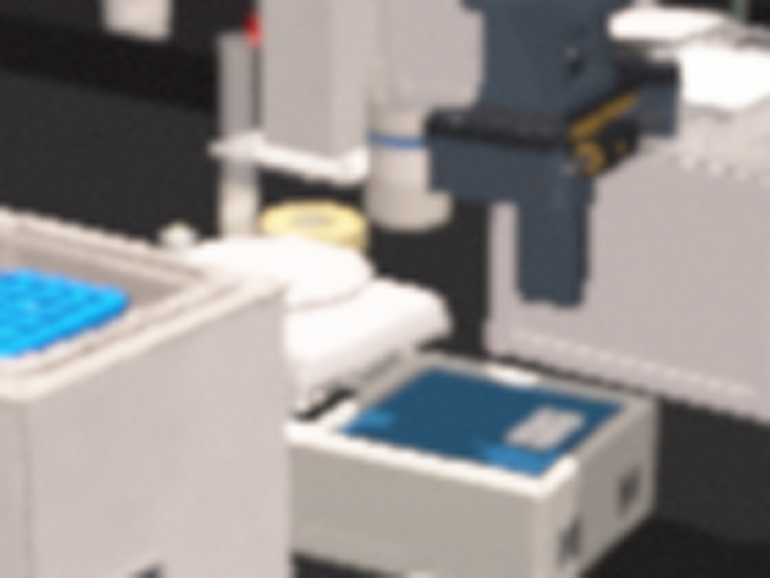

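Request:
servo_tool --targets '[{"tx":-0.01,"ty":0,"tz":0.2,"wx":0,"wy":0,"wz":0,"fingers":-1},{"tx":-0.01,"ty":0,"tz":0.35,"wx":0,"wy":0,"wz":0,"fingers":-1},{"tx":-0.01,"ty":0,"tz":0.36,"wx":0,"wy":0,"wz":0,"fingers":-1},{"tx":-0.01,"ty":0,"tz":0.38,"wx":0,"wy":0,"wz":0,"fingers":-1},{"tx":-0.01,"ty":0,"tz":0.4,"wx":0,"wy":0,"wz":0,"fingers":-1},{"tx":-0.01,"ty":0,"tz":0.41,"wx":0,"wy":0,"wz":0,"fingers":-1},{"tx":-0.01,"ty":0,"tz":0.42,"wx":0,"wy":0,"wz":0,"fingers":-1},{"tx":-0.01,"ty":0,"tz":0.42,"wx":0,"wy":0,"wz":0,"fingers":-1}]'

```text
time_s: 2.65
tcp_pos: [515.2, -24.8, 69.8]
orientation: [[0.131, -0.991, 0.002], [-0.991, -0.131, -0.001], [0.001, -0.002, -1.0]]
contact_force: [-5.6, -1.5, 14.9]
opening: 0.005
```

```bash
python3 -c "
from h import *
st()"
```

```text
2.65 tcp [515.2 -24.8  69.8] L [-44.8  -1.5  69.8] F [-5.6 -1.5 14.9] q [-0.07  0.37  1.9  -0.    0.87  1.37] op 0.0
```

Request:
servo_tool --targets '[{"tx":0,"ty":0,"tz":0.03,"wx":0,"wy":0,"wz":0,"fingers":-1},{"tx":0,"ty":0,"tz":0.035,"wx":0,"wy":0,"wz":0,"fingers":-1},{"tx":0,"ty":0,"tz":0.035,"wx":0,"wy":0,"wz":0,"fingers":-1}]'

```text
time_s: 2.9
tcp_pos: [515.9, -24.9, 68.5]
orientation: [[0.13, -0.992, 0.006], [-0.992, -0.13, 0.0], [0.0, -0.006, -1.0]]
contact_force: [-9.0, 3.4, 27.3]
opening: 0.006
```

```bash
python3 -c "
from h import *
st()"
```

```text
2.9 tcp [515.9 -24.9  68.5] L [-44.2  -1.7  68.5] F [-9.   3.4 27.3] q [-0.07  0.37  1.91  0.    0.86  1.37] op 0.01
```

Request:
servo_tool --targets '[{"tx":0,"ty":0,"tz":-0.1,"wx":0,"wy":0,"wz":0,"fingers":-1},{"tx":0,"ty":0,"tz":-0.3,"wx":0,"wy":0,"wz":0,"fingers":-1},{"tx":0,"ty":0.1,"tz":-0.5,"wx":0,"wy":0,"wz":0,"fingers":-1},{"tx":0,"ty":0.2,"tz":-0.7,"wx":0,"wy":0,"wz":0,"fingers":-1},{"tx":0,"ty":0.3,"tz":-0.75,"wx":0,"wy":0,"wz":0,"fingers":-1},{"tx":0,"ty":0.3,"tz":-0.75,"wx":0,"wy":0,"wz":0,"fingers":-1},{"tx":0,"ty":0.3,"tz":-0.75,"wx":0,"wy":0,"wz":0,"fingers":-1},{"tx":0,"ty":0.3,"tz":-0.75,"wx":0,"wy":0,"wz":0,"fingers":-1},{"tx":0,"ty":0.3,"tz":-0.75,"wx":0,"wy":0,"wz":0,"fingers":-1},{"tx":0,"ty":0.3,"tz":-0.75,"wx":0,"wy":0,"wz":0,"fingers":-1},{"tx":0,"ty":0.3,"tz":-0.75,"wx":0,"wy":0,"wz":0,"fingers":-1},{"tx":0,"ty":0.3,"tz":-0.75,"wx":0,"wy":0,"wz":0,"fingers":-1}]'

```text
time_s: 3.9
tcp_pos: [455.6, -32.7, 217.3]
orientation: [[0.13, -0.992, 0.004], [-0.992, -0.13, 0.001], [-0.0, -0.004, -1.0]]
contact_force: [-0.6, 0.2, -0.4]
opening: 0.006
```

```bash
python3 -c "
from h import *
st()
p,d=manip.grab_frame('side');crop('side',p,190,110,140,105,5.5,'pics/s2.png')
p,d=manip.grab_frame('top');crop('top',p,210,150,110,95,6,'pics/t2.png');np.save('t2.npy',d)"
```

```text
3.9 tcp [455.6 -32.7 217.3] L [-105.    -1.5  217.3] F [-0.6  0.2 -0.4] q [-0.1   0.13  1.81  0.    1.2   1.34] op 0.01
```

View pics/s2.png

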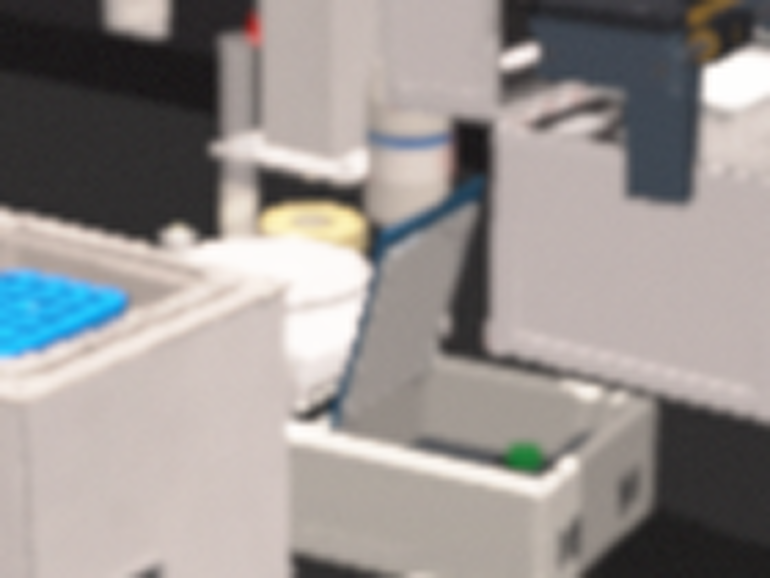

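View pics/t2.png

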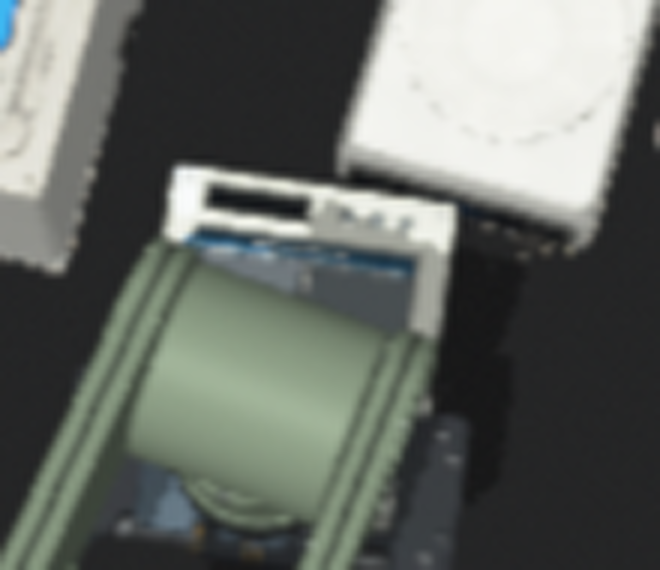

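```bash
python3 -c "
from h import *
for y in(27,-27):
  print(y,(proj('side',L(-20,y,48))-[190,110])*5.5)
print(ray('side',285.5-.4,193.1-.4,46)-ORG)
# open flap edge corners
import math
for th in(1.3,1.2):
  for y in(-60,60): print((proj('side',L(60-128*math.cos(th),y,71+128*math.sin(th)))-[190,110])*5.5)
"
```

```text
27 [477.89941511 474.78647769]
-27 [519.4005425  442.06975347]
[-25.62353304 -18.88444327  46.        ]
[479.28842843 171.59258852]
[380.0105293  227.85642971]
[498.209965   181.47891223]
[400.04103853 238.61928508]
```

Request:
servo_tool --targets '[{"tx":0.8,"ty":0,"tz":-0.1,"wx":0,"wy":0,"wz":0,"fingers":-1},{"tx":0.8,"ty":0.2,"tz":-0.1,"wx":0,"wy":0,"wz":0,"fingers":-1},{"tx":0.8,"ty":0.2,"tz":-0.1,"wx":0,"wy":0,"wz":0,"fingers":-1},{"tx":0.8,"ty":0.2,"tz":-0.1,"wx":0,"wy":0,"wz":0,"fingers":-1},{"tx":0.8,"ty":0.2,"tz":-0.1,"wx":0,"wy":0,"wz":0,"fingers":-1},{"tx":0.8,"ty":0.2,"tz":-0.1,"wx":0,"wy":0,"wz":0,"fingers":-1}]'

```text
time_s: 4.5
tcp_pos: [436.3, -198.3, 237.3]
orientation: [[0.126, -0.992, 0.005], [-0.992, -0.126, 0.001], [-0.0, -0.005, -1.0]]
contact_force: [-0.6, 1.1, -1.0]
opening: 0.008
```

```bash
python3 -c "
from h import *
st()
p,d=manip.grab_frame('top');crop('top',p,220,170,80,75,8,'pics/t3.png');np.save('t3.npy',d)
for y in(27,-27): print(y,(proj('top',L(-20,y,48))-[220,170])*8)
"
```

```text
4.5 tcp [ 436.3 -198.3  237.3] L [-145.9 -163.2  237.3] F [-0.6  1.1 -1. ] q [-0.45  0.15  1.73  0.    1.25  0.99] op 0.01
27 [232.02395496 357.40194611]
-27 [361.64581968 375.72455543]
```

View pics/t3.png

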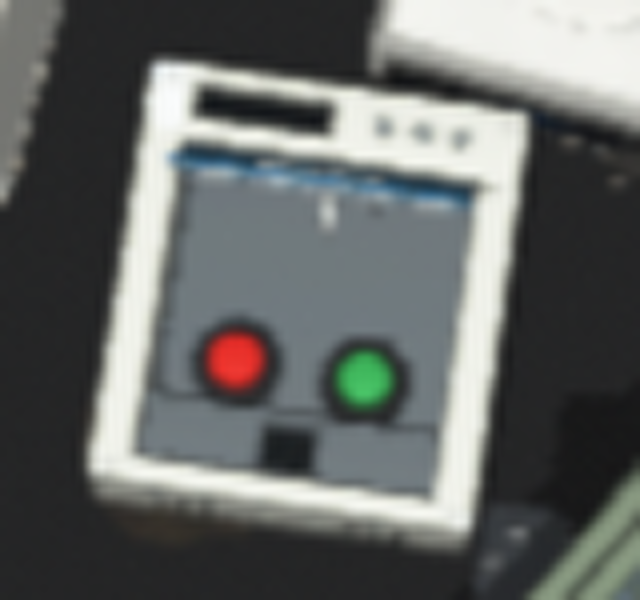

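```bash
python3 -c "
from h import *
rel(L(-50,-28,190),Rt(0.3))
"
```

```text
t [-0.67  -0.474  0.238] w [ 0.376  0.    -0.005]
```

Request:
servo_tool --targets '[{"tx":-0.67,"ty":0,"tz":0,"wx":0.1,"wy":0,"wz":0,"fingers":-1},{"tx":-0.67,"ty":-0.2,"tz":0,"wx":0.2,"wy":0,"wz":0,"fingers":-1},{"tx":-0.67,"ty":-0.47,"tz":0.1,"wx":0.3,"wy":0,"wz":0,"fingers":-1},{"tx":-0.67,"ty":-0.47,"tz":0.24,"wx":0.376,"wy":0,"wz":0,"fingers":-1},{"tx":-0.67,"ty":-0.47,"tz":0.24,"wx":0.376,"wy":0,"wz":0,"fingers":-1},{"tx":-0.67,"ty":-0.47,"tz":0.24,"wx":0.376,"wy":0,"wz":0,"fingers":-1},{"tx":-0.67,"ty":-0.47,"tz":0.24,"wx":0.376,"wy":0,"wz":0,"fingers":-1}]'

```text
time_s: 5.13
tcp_pos: [512.2, -49.7, 188.7]
orientation: [[0.132, -0.948, 0.29], [-0.991, -0.126, 0.04], [-0.002, -0.293, -0.956]]
contact_force: [-0.4, -0.6, -0.8]
opening: 0.01
```

```bash
python3 -c "
from h import *
st();rel(L(-8,-28,90),Rt(0.3))
"
```

```text
5.13 tcp [512.2 -49.7 188.7] L [-51.2 -25.7 188.7] F [-0.4 -0.6 -0.8] q [-0.18  0.11  1.95  0.13  0.8   1.18] op 0.01
t [ 0.012 -0.062  0.535] w [ 0.004  0.002 -0.   ]
```

Going along the finger axis, then straight check.

Request:
servo_tool --targets '[{"tx":0.012,"ty":-0.06,"tz":0.2,"wx":0,"wy":0,"wz":0,"fingers":-1},{"tx":0.012,"ty":-0.06,"tz":0.4,"wx":0,"wy":0,"wz":0,"fingers":-1},{"tx":0.012,"ty":-0.06,"tz":0.53,"wx":0,"wy":0,"wz":0,"fingers":-1},{"tx":0.012,"ty":-0.06,"tz":0.53,"wx":0,"wy":0,"wz":0,"fingers":-1},{"tx":0.012,"ty":-0.06,"tz":0.53,"wx":0,"wy":0,"wz":0,"fingers":-1}]'

```text
time_s: 5.55
tcp_pos: [554.3, -46.4, 90.8]
orientation: [[0.132, -0.948, 0.288], [-0.991, -0.126, 0.041], [-0.002, -0.291, -0.957]]
contact_force: [0.2, 0.1, 1.0]
opening: 0.004
```

```bash
python3 -c "
from h import *
st();rel(L(-8,-28,56),Rt(0.3));rel(L(-8,-28,43),Rt(0.3))
p,d=manip.grab_frame('side');crop('side',p,190,110,140,105,5.5,'pics/s3.png')
"
```

```text
5.55 tcp [554.3 -46.4  90.8] L [ -8.9 -28.   90.8] F [0.2 0.1 1. ] q [-0.16  0.29  2.01  0.16  0.57  1.16] op 0.0
t [0.    0.046 0.168] w [ 0.006  0.003 -0.   ]
t [0.    0.065 0.23 ] w [ 0.006  0.003 -0.   ]
```

View pics/s3.png

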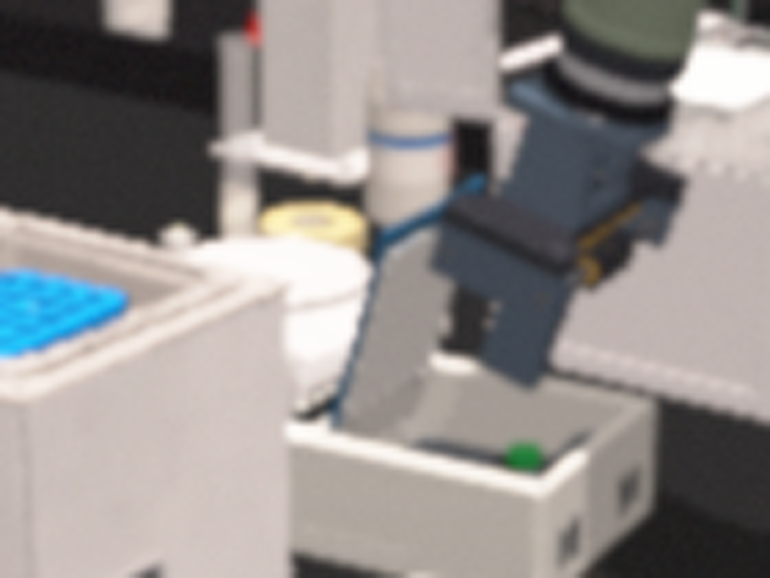

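Request:
servo_tool --targets '[{"tx":0,"ty":0.035,"tz":0.13,"wx":0,"wy":0,"wz":0,"fingers":-1},{"tx":0,"ty":0.045,"tz":0.17,"wx":0,"wy":0,"wz":0,"fingers":-1},{"tx":0,"ty":0.053,"tz":0.19,"wx":0,"wy":0,"wz":0,"fingers":-1},{"tx":0,"ty":0.059,"tz":0.21,"wx":0,"wy":0,"wz":0,"fingers":-1},{"tx":0,"ty":0.065,"tz":0.23,"wx":0,"wy":0,"wz":0,"fingers":-1},{"tx":0,"ty":0.065,"tz":0.23,"wx":0,"wy":0,"wz":0,"fingers":-1},{"tx":0,"ty":0.065,"tz":0.23,"wx":0,"wy":0,"wz":0,"fingers":-1}]'

```text
time_s: 6.18
tcp_pos: [556.7, -46.6, 46.5]
orientation: [[0.132, -0.947, 0.294], [-0.991, -0.126, 0.04], [-0.001, -0.296, -0.955]]
contact_force: [-4.1, -0.2, 10.0]
opening: 0.007
```

```bash
python3 -c "
from h import *
st()
p,d=manip.grab_frame('side');crop('side',p,190,110,140,105,5.5,'pics/s4.png')
"
```

```text
6.18 tcp [556.7 -46.6  46.5] L [ -6.6 -28.5  46.5] F [-4.1 -0.2 10. ] q [-0.16  0.35  2.06  0.2   0.44  1.12] op 0.01
```

View pics/s4.png

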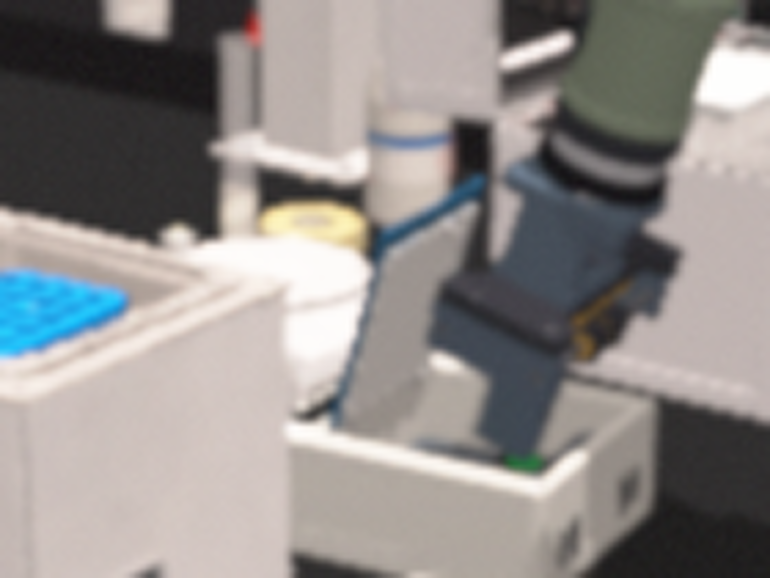

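Request:
servo_tool --targets '[{"tx":0,"ty":0.008,"tz":0.03,"wx":0,"wy":0,"wz":0,"fingers":-1},{"tx":0,"ty":0.008,"tz":0.03,"wx":0,"wy":0,"wz":0,"fingers":-1},{"tx":0,"ty":0.008,"tz":0.03,"wx":0,"wy":0,"wz":0,"fingers":-1}]'

```text
time_s: 6.48
tcp_pos: [557.0, -46.6, 45.5]
orientation: [[0.133, -0.945, 0.298], [-0.991, -0.127, 0.04], [-0.0, -0.3, -0.954]]
contact_force: [-18.1, -0.8, 39.1]
opening: 0.007
```

Request:
servo_tool --targets '[{"tx":0,"ty":-0.035,"tz":-0.13,"wx":0,"wy":0,"wz":0,"fingers":-1},{"tx":0,"ty":-0.05,"tz":-0.3,"wx":0,"wy":0,"wz":0,"fingers":-1},{"tx":-0.05,"ty":0,"tz":-0.5,"wx":0,"wy":0,"wz":0,"fingers":-1},{"tx":-0.1,"ty":0.05,"tz":-0.7,"wx":0,"wy":0,"wz":0,"fingers":-1},{"tx":-0.13,"ty":0.05,"tz":-0.9,"wx":0,"wy":0,"wz":0,"fingers":-1},{"tx":-0.13,"ty":0.05,"tz":-1.0,"wx":0,"wy":0,"wz":0,"fingers":-1},{"tx":-0.13,"ty":0.05,"tz":-1.0,"wx":-0.1,"wy":0,"wz":0,"fingers":-1},{"tx":-0.13,"ty":0.05,"tz":-1.0,"wx":-0.25,"wy":0,"wz":0,"fingers":-1},{"tx":-0.13,"ty":0.05,"tz":-1.0,"wx":-0.38,"wy":0,"wz":0,"fingers":-1},{"tx":-0.13,"ty":0.05,"tz":-1.0,"wx":-0.38,"wy":0,"wz":0,"fingers":-1}]'

```text
time_s: 7.32
tcp_pos: [488.4, -29.9, 234.1]
orientation: [[0.134, -0.991, 0.009], [-0.991, -0.134, 0.001], [0.001, -0.009, -1.0]]
contact_force: [1.5, -0.3, -0.1]
opening: 0.004
```

```bash
python3 -c "
from h import *
st();rel(L(-40,0,260),Rt(0));rel(L(80,0,260),Rt(0))
p,d=manip.grab_frame('side');crop('side',p,190,110,140,105,5.5,'pics/s5.png')
"
```

```text
7.32 tcp [488.4 -29.9 234.1] L [-72.2  -3.  234.1] F [ 1.5 -0.3 -0.1] q [-0.09  0.17  1.72  0.    1.24  1.35] op 0.0
t [-0.015 -0.162 -0.128] w [-0.011 -0.001  0.003]
t [-0.013 -0.762 -0.123] w [-0.011 -0.001  0.003]
```

View pics/s5.png

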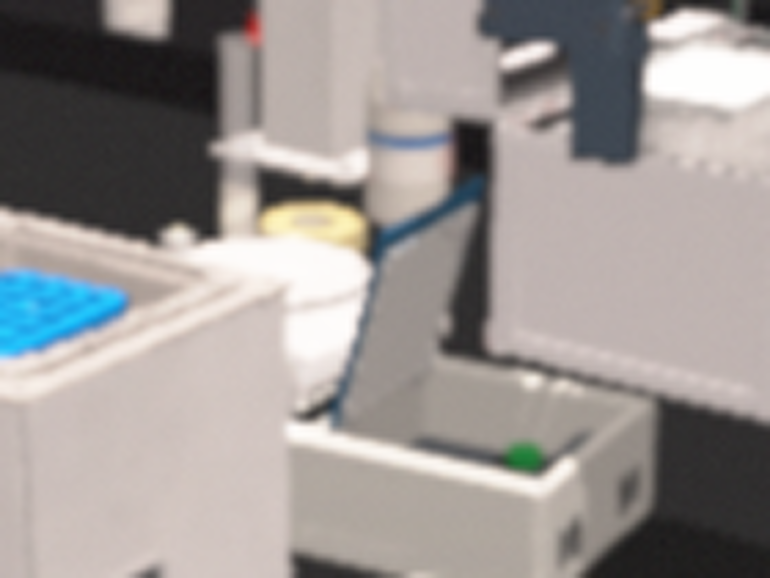

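Request:
servo_tool --targets '[{"tx":-0.015,"ty":0,"tz":-0.13,"wx":0,"wy":0,"wz":0,"fingers":-1},{"tx":-0.015,"ty":-0.2,"tz":-0.13,"wx":0,"wy":0,"wz":0,"fingers":-1},{"tx":-0.015,"ty":-0.4,"tz":-0.13,"wx":0,"wy":0,"wz":0,"fingers":-1},{"tx":-0.015,"ty":-0.6,"tz":-0.13,"wx":0,"wy":0,"wz":0,"fingers":-1},{"tx":-0.015,"ty":-0.78,"tz":-0.13,"wx":0,"wy":0,"wz":0,"fingers":-1},{"tx":-0.015,"ty":-0.78,"tz":-0.13,"wx":0,"wy":0,"wz":0,"fingers":-1},{"tx":-0.015,"ty":-0.78,"tz":-0.13,"wx":0,"wy":0,"wz":0,"fingers":-1}]'

```text
time_s: 7.95
tcp_pos: [640.5, -6.0, 259.6]
orientation: [[0.134, -0.991, 0.008], [-0.991, -0.134, 0.002], [-0.001, -0.008, -1.0]]
contact_force: [0.3, -0.1, 0.3]
opening: 0.009
```

```bash
python3 -c "
from h import *
st();rel(L(80,0,170),Rt(0))
"
```

```text
7.95 tcp [640.5  -6.  259.6] L [ 81.8   0.6 259.6] F [ 0.3 -0.1  0.3] q [-0.03  0.4   1.33  0.    1.41  1.41] op 0.01
t [0.003 0.013 0.448] w [-0.01   0.001  0.003]
```

Request:
servo_tool --targets '[{"tx":0,"ty":0.01,"tz":0.2,"wx":-0.01,"wy":0,"wz":0,"fingers":-1},{"tx":0,"ty":0.01,"tz":0.4,"wx":-0.01,"wy":0,"wz":0,"fingers":-1},{"tx":0,"ty":0.01,"tz":0.45,"wx":-0.01,"wy":0,"wz":0,"fingers":-1},{"tx":0,"ty":0.01,"tz":0.45,"wx":-0.01,"wy":0,"wz":0,"fingers":-1},{"tx":0,"ty":0.01,"tz":0.45,"wx":-0.01,"wy":0,"wz":0,"fingers":-1}]'

```text
time_s: 8.37
tcp_pos: [638.9, -6.4, 171.2]
orientation: [[0.134, -0.991, 0.002], [-0.991, -0.134, 0.001], [-0.001, -0.002, -1.0]]
contact_force: [1.2, 0.0, 0.8]
opening: 0.007
```

```bash
python3 -c "
from h import *
st()
for th in np.arange(1.3,0.04,-.1):
  r=119-11*th/1.3
  x=60-r*np.cos(th)+3*np.sin(th)+16;z=71+r*np.sin(th)+3*np.cos(th)
  print(round(th,2),round(x),round(z),end=' ');rel(L(x,0,z),Rt(0))
p,d=manip.grab_frame('side');crop('side',p,190,90,140,105,5.5,'pics/s6.png')
"
```

```text
8.37 tcp [638.9  -6.4 171.2] L [ 80.1   0.5 171.2] F [1.2 0.  0.8] q [-0.03  0.45  1.48  0.    1.22  1.41] op 0.01
1.3 50 176 t [ 0.002  0.151 -0.024] w [-0.002  0.001  0.003]
1.2 39 174 t [ 0.002  0.204 -0.012] w [-0.002  0.001  0.003]
1.1 29 170 t [0.002 0.256 0.005] w [-0.002  0.001  0.003]
1.0 19 166 t [0.002 0.307 0.027] w [-0.002  0.001  0.003]
0.9 9 160 t [0.002 0.355 0.055] w [-0.002  0.001  0.003]
0.8 0 154 t [0.002 0.401 0.087] w [-0.002  0.001  0.003]
0.7 -9 146 t [0.002 0.444 0.125] w [-0.002  0.001  0.003]
0.6 -16 138 t [0.001 0.483 0.166] w [-0.002  0.001  0.003]
0.5 -23 129 t [0.001 0.518 0.212] w [-0.002  0.001  0.003]
0.4 -29 119 t [0.001 0.548 0.261] w [-0.002  0.001  0.003]
0.3 -34 108 t [0.001 0.573 0.314] w [-0.002  0.001  0.003]
0.2 -38 97 t [0.001 0.593 0.369] w [-0.002  0.001  0.003]
0.1 -41 86 t [0.001 0.608 0.426] w [-0.002  0.001  0.003]
```

View pics/s6.png

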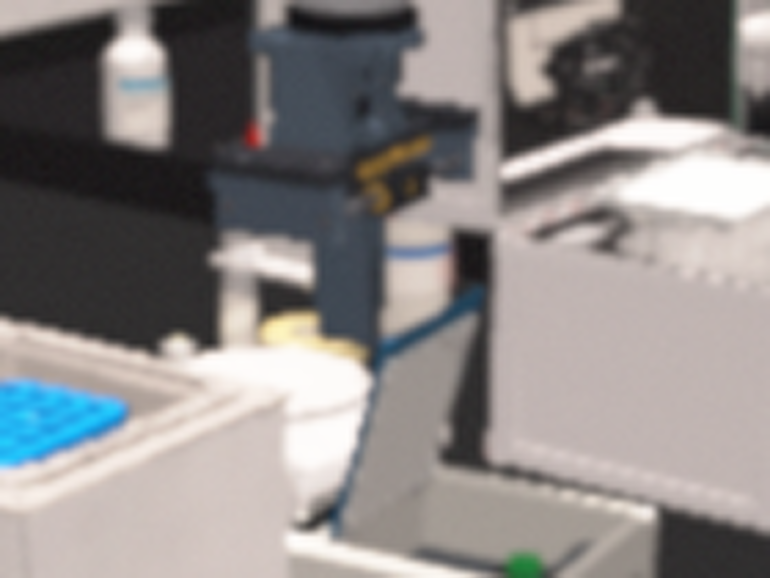

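Request:
servo_tool --targets '[{"tx":0,"ty":0.1,"tz":0,"wx":0,"wy":0,"wz":0,"fingers":-1},{"tx":0,"ty":0.15,"tz":-0.01,"wx":0,"wy":0,"wz":0,"fingers":-1},{"tx":0,"ty":0.2,"tz":-0.01,"wx":0,"wy":0,"wz":0,"fingers":-1},{"tx":0,"ty":0.256,"tz":0.005,"wx":0,"wy":0,"wz":0,"fingers":-1},{"tx":0,"ty":0.307,"tz":0.027,"wx":0,"wy":0,"wz":0,"fingers":-1},{"tx":0,"ty":0.355,"tz":0.055,"wx":0,"wy":0,"wz":0,"fingers":-1},{"tx":0,"ty":0.4,"tz":0.087,"wx":0,"wy":0,"wz":0,"fingers":-1},{"tx":0,"ty":0.4,"tz":0.087,"wx":0,"wy":0,"wz":0,"fingers":-1}]'

```text
time_s: 9.08
tcp_pos: [559.7, -17.2, 155.4]
orientation: [[0.134, -0.991, 0.005], [-0.991, -0.134, 0.001], [0.0, -0.005, -1.0]]
contact_force: [-0.9, 0.4, -0.2]
opening: 0.004
```

```bash
python3 -c "
from h import *
st()
for th in np.arange(.7,-0.01,-.1):
  r=119-11*th/1.3
  x=60-r*np.cos(th)+3*np.sin(th)+16;z=71+r*np.sin(th)+3*np.cos(th)
  print(round(th,2),round(x),round(z),end=' ');rel(L(x,0,z),Rt(0))
p,d=manip.grab_frame('side');crop('side',p,190,90,140,105,5.5,'pics/s7.png')
"
```

```text
9.08 tcp [559.7 -17.2 155.4] L [  0.2   0.2 155.4] F [-0.9  0.4 -0.2] q [-0.05  0.34  1.69  0.    1.11  1.38] op 0.0
0.7 -9 146 t [0.001 0.044 0.046] w [-0.007 -0.     0.003]
0.6 -16 138 t [0.001 0.083 0.087] w [-0.007 -0.     0.003]
0.5 -23 129 t [0.001 0.118 0.133] w [-0.007 -0.     0.003]
0.4 -29 119 t [0.001 0.149 0.182] w [-0.007 -0.     0.003]
0.3 -34 108 t [0.001 0.174 0.234] w [-0.007 -0.     0.003]
0.2 -38 97 t [0.001 0.194 0.29 ] w [-0.007 -0.     0.003]
0.1 -41 86 t [0.001 0.209 0.347] w [-0.007 -0.     0.003]
0.0 -43 74 t [0.    0.218 0.406] w [-0.007 -0.     0.003]
```

View pics/s7.png

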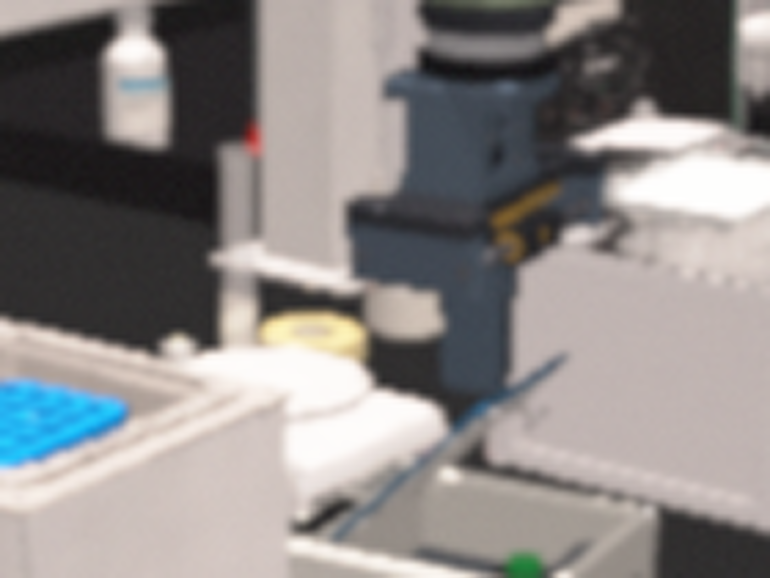

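Request:
servo_tool --targets '[{"tx":0,"ty":0.044,"tz":0.046,"wx":0,"wy":0,"wz":0,"fingers":-1},{"tx":0,"ty":0.083,"tz":0.087,"wx":0,"wy":0,"wz":0,"fingers":-1},{"tx":0,"ty":0.118,"tz":0.133,"wx":0,"wy":0,"wz":0,"fingers":-1},{"tx":0,"ty":0.149,"tz":0.182,"wx":0,"wy":0,"wz":0,"fingers":-1},{"tx":0,"ty":0.174,"tz":0.234,"wx":0,"wy":0,"wz":0,"fingers":-1},{"tx":0,"ty":0.194,"tz":0.29,"wx":0,"wy":0,"wz":0,"fingers":-1},{"tx":0,"ty":0.209,"tz":0.347,"wx":0,"wy":0,"wz":0,"fingers":-1},{"tx":0,"ty":0.218,"tz":0.4,"wx":0,"wy":0,"wz":0,"fingers":-1},{"tx":0,"ty":0.218,"tz":0.42,"wx":0,"wy":0,"wz":0,"fingers":-1},{"tx":0,"ty":0.218,"tz":0.44,"wx":0,"wy":0,"wz":0,"fingers":-1},{"tx":0,"ty":0.218,"tz":0.455,"wx":0,"wy":0,"wz":0,"fingers":-1},{"tx":0,"ty":0.218,"tz":0.455,"wx":0,"wy":0,"wz":0,"fingers":-1}]'

```text
time_s: 10.13
tcp_pos: [521.2, -22.8, 68.2]
orientation: [[0.134, -0.991, 0.013], [-0.991, -0.134, 0.001], [0.001, -0.013, -1.0]]
contact_force: [-1.9, 2.2, 15.6]
opening: 0.008
```

```bash
python3 -c "
from h import *
st()"
```

```text
10.13 tcp [521.2 -22.8  68.2] L [-38.6  -0.3  68.2] F [-1.9  2.2 15.6] q [-0.07  0.37  1.9   0.    0.86  1.37] op 0.01
```

Request:
servo_tool --targets '[{"tx":0,"ty":0.02,"tz":0.035,"wx":0,"wy":0,"wz":0,"fingers":-1},{"tx":0,"ty":0.02,"tz":0.04,"wx":0,"wy":0,"wz":0,"fingers":-1},{"tx":0,"ty":0.02,"tz":0.04,"wx":0,"wy":0,"wz":0,"fingers":-1}]'

```text
time_s: 10.38
tcp_pos: [521.4, -22.8, 67.1]
orientation: [[0.133, -0.991, 0.023], [-0.991, -0.133, 0.001], [0.002, -0.023, -1.0]]
contact_force: [-7.5, 3.4, 38.8]
opening: 0.008
```

Request:
servo_tool --targets '[{"tx":0,"ty":0,"tz":-0.02,"wx":0,"wy":0,"wz":0,"fingers":-1},{"tx":0,"ty":0,"tz":-0.1,"wx":0,"wy":0,"wz":0,"fingers":-1},{"tx":0,"ty":0,"tz":-0.3,"wx":0,"wy":0,"wz":0,"fingers":-1},{"tx":0,"ty":0.1,"tz":-0.5,"wx":0,"wy":0,"wz":0,"fingers":-1},{"tx":0,"ty":0.3,"tz":-0.7,"wx":0,"wy":0,"wz":0,"fingers":-1},{"tx":0.2,"ty":0.5,"tz":-0.75,"wx":0,"wy":0,"wz":0,"fingers":-1},{"tx":0.4,"ty":0.5,"tz":-0.75,"wx":0,"wy":0,"wz":0,"fingers":-1},{"tx":0.6,"ty":0.5,"tz":-0.75,"wx":0,"wy":0,"wz":0,"fingers":-1},{"tx":0.8,"ty":0.5,"tz":-0.75,"wx":0,"wy":0,"wz":0,"fingers":-1},{"tx":0.8,"ty":0.5,"tz":-0.75,"wx":0,"wy":0,"wz":0,"fingers":-1},{"tx":0.8,"ty":0.5,"tz":-0.75,"wx":0,"wy":0,"wz":0,"fingers":-1}]'

```text
time_s: 11.3
tcp_pos: [440.8, -198.4, 216.0]
orientation: [[0.129, -0.991, 0.025], [-0.992, -0.129, -0.001], [0.004, -0.025, -1.0]]
contact_force: [0.6, 0.3, 0.6]
opening: 0.006
```

```bash
python3 -c "
from h import *
st()
p,d=manip.grab_frame('side');crop('side',p,190,110,140,105,5.5,'pics/s8.png')
p,d=manip.grab_frame('top');cv2.imwrite('pics/t8.png',p)"
```

```text
11.3 tcp [ 440.8 -198.4  216. ] L [-141.5 -163.8  216. ] F [0.6 0.3 0.6] q [-0.45  0.16  1.78  0.01  1.18  0.98] op 0.01
```

View pics/s8.png

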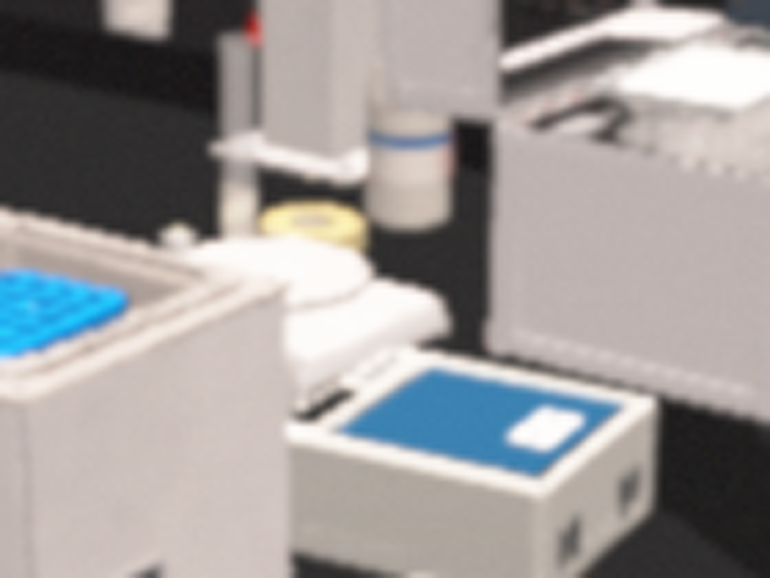

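View pics/t8.png

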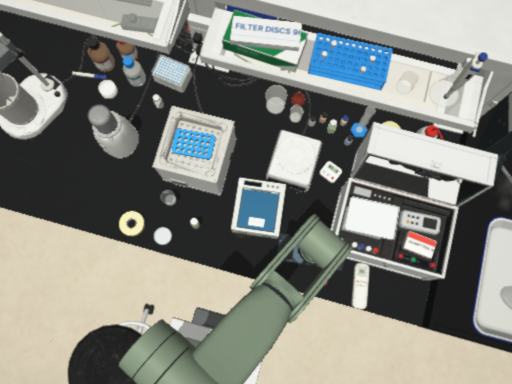

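The side picture shows the flap flush, with the pad at crop (547,428) as at the start. The top picture shows the bystanders where they stood; the stopper is hidden under the arm. The robot's clock has run about 0.9 s since I let go of the flap. I'll hold still briefly, then hand in.

Request:
servo_tool --targets '[{"tx":0,"ty":0,"tz":-0.02,"wx":0,"wy":0,"wz":0,"fingers":-1},{"tx":0,"ty":0,"tz":-0.02,"wx":0,"wy":0,"wz":0,"fingers":-1},{"tx":0,"ty":0,"tz":-0.02,"wx":0,"wy":0,"wz":0,"fingers":-1},{"tx":0,"ty":0,"tz":-0.02,"wx":0,"wy":0,"wz":0,"fingers":-1},{"tx":0,"ty":0,"tz":-0.02,"wx":0,"wy":0,"wz":0,"fingers":-1},{"tx":0,"ty":0,"tz":-0.02,"wx":0,"wy":0,"wz":0,"fingers":-1}]'

```text
time_s: 11.9
tcp_pos: [440.0, -194.6, 219.3]
orientation: [[0.132, -0.991, 0.023], [-0.991, -0.132, 0.002], [0.001, -0.023, -1.0]]
contact_force: [-0.1, -0.5, -0.8]
opening: 0.004
```

```bash
python3 -c "
from h import *
p,d=manip.grab_frame('side')
a=cv2.imread('pics/side0.png')[160:275,210:375].astype(int);print(np.abs(a-p[160:275,210:375]).max(), np.abs(a-p[160:275,210:375]).mean())
print(manip.sign_off())"
```

```text
22 3.097988581466842
the job is handed in; nothing more can be done
None
```

The job is done and handed in at about 12 s of the 58 s allowed; no verdict is reported.

- **Opening:** I pressed the thumb pad to its firm stop (27 N) and let go. The pictures then showed the flap standing open.
- **Green button:** It was the right-hand one. I pressed it with a tilted finger until it bottomed out, reaching 10 N and then 39 N. The finger's edge was then at about 42 mm, the fully-down height. It sprang back up, the flap stayed open, and I never went near the red button.
- **Closing:** I pushed the flap forward and down from its outer side, pressed it to the stop (39 N) and withdrew.

**Last checks:** The final side view matches the starting one around the logger, the vial, the petri dish and the front of the worktop, with differences at noise level. The flap is flush and stayed shut for about 1.5 s after I let go. In the top view all bystanders stood where they began, except the stopper, which the arm hid; nothing came near it.

No check failed. The side camera read about 5 mm off the top camera in x, so I relied mainly on the top one.

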